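# Snap the light tube into the raking-light lamp

### The arm

A 7-joint arm with a two-finger parallel gripper is mounted at the origin on the work surface. World frame = base frame: x ahead of the robot, y to its left, z up, the work surface at z = 0. Lengths are in m, angles in rad, forces in N, time in s.
With the tool pointing down it reaches from about 0.4 to 0.85 m from the base axis. Payload 4.5 kg.
Tool frame: the origin (TCP) lies midway between the tips of the shut fingers; the grasp point (between the pads) lies 19 mm behind it; y points along the fingers, z is the direction in which the jaws open and shut, and the axes are right-handed (so a half turn about y gives the same grasp; the last joint's range is limited). The gripper opens to 88 mm and grips with 3 to 60 N. Pads are 18 mm wide; open, the fingers measure 123 mm over their backs; the gripper's body (75 mm by 187 mm) begins 45 mm behind the grasp point.
Start: joints at [0.034, 0.689, -0.195, 1.565, 0.157, 0.902, -0.215], TCP at [0.625, 0, 0.204] pointing down, gripper open.
Joint ranges: [-3.01, 3.01], [-0.46, 2.08], [-1.47, 1.51], [0.13, 2.56], [-1, 4.14], [0.04, 2.09], [-2.66, 2.66]. Speed limits (rad/s): [2.57, 2.57, 3.14, 3.14, 3.14, 3.14, 3.14].

### API

Orientations are given as a unit quaternion [w, x, y, z].
In Python, from plant import status, optics, manip gives the robot as it stands.
- The arm moves only by the tool apply_moves, never from a script. Its argument "targets" is a list of rows, each a list of 6 numbers: the shift along the tool's x, y, z in cm, then the turn, a rotation vector about the tool's x, y, z in rad. A call has 1 to 20 rows; each row shifts and turns the commanded pose from where the row before left it, along the tool's axes as they then stand; what a row does not reach is not made up. A row lasts 1/12 s, in which the tool goes at most 41.7 mm and 7.16 degrees, less where a joint would pass 70% of its speed; a pose out of reach is approached as far as the arm can. A call with a gripper value outside its range is refused whole. "jaw" is the finger opening in cm, from 0 to 8.81, set as the call begins (left out, the last holds). The fingers move at their own pace and stop on an object; the grip force is fixed at half the most. Time passes only in rows, so rows that do not move let the fingers close. It gives the time, the measured TCP pose, the force and the opening at its end, in the units of the state.
- status.state(): the state, without advancing time (a new reading comes with each control period).
- optics.capture(name): name is "scene" or "side" or "wrist"; returns (picture, depth): 384x512x3 uint8, red, green, blue; 384x512 float32, m along the optical axis (not along the pixel's ray), 0 where there is no reading.
- optics.get_calibration(name): a dict with "fx", "fy", "cx", "cy" (pixels), "position" and "orientation" of the camera in the world. Camera axes: x right, y up, looking along -z (the intrinsics and any distortion apply to the point x, -y, -z); pixel columns grow to the right and rows downward; lengths in m; the calibration is good to about 2 mm. A picture is of the moment at which its call begins: read the wrist's pose just before it. get_calibration takes no time and is no camera call; for the wrist camera it gives the pose at the moment of the call.
- manip.hand_in(): hands the job in, once; it reports no verdict.
The state is a dict: "clock": time; "joint_pos": joint angles; "dq": joint speeds; "joint_torque": joint torques, N m; "eef_pos": TCP position; "orientation": TCP orientation; "contact_force": force on the tool from outside, world axes, zero at the start; "ft_torque": the same for the moment, N m; "grip_width": opening from 0.0 (shut) to 1.0 (fully open).
Only numpy, scipy, OpenCV 4.12 (cv2) and the standard library are available. Lean on these libraries where they do the work, as an engineer would, in place of code of your own. Each camera call takes 0.05 s, during which the arm holds its last target. There are 200 camera calls.

### The job

Fit the light tube back into the raking-light lamp: lift it off its cork rest, hold it lengthwise over the lamp's two brass spring clips, and press it straight down so that its tapered ends spread the clips and it snaps fully home, lying level on both rubber saddles, both copper contact pins pushed in, with both clips closed over its ends. The tube is fragile: never press it against the lamp with more than 30 N and never let it drop. Then let go of it, and leave the jar, the brass weight and the brush where they are.

Things in the scene. Friction and masses are not known exactly. Their poses are not given: they have to be found in the camera images.
- tube_mid (a point): Centre of a straight round light tube, 26 mm in diameter, 170 mm long, 100 to 180 g: white, aluminium end caps, and round its middle a square black grip 28 x 44 x 28 mm with flat upright sides. Its y axis runs along the tube; ends alike. Ends at y = +-85 mm, chamfered all round at 45 degrees from radius 13 mm (78 mm from the centre) to a flat disc of radius 6 mm (at 85 mm). Starts in the rest.
- rest: Tube rest, fixed: wooden base 70 x 150 x 12 mm with two cork V saddles 12 mm wide at y = +-45 mm. Origin at the centre of its underside on the table, z up, y along the tube lying in it, whose axis is 60 mm above the origin. Free air between the saddles above 12 mm.
- lamp: Lamp, fixed: grey foot 90 x 150 x 12 mm; above it, on a column, a dark steel beam (190 x 34 x 14 mm, along y) with two rigid rubber V saddles (12 mm wide, y = +-45 mm) and a brass spring clip at each end. Origin: centre of the foot's underside on the table, z up, y along the beam. Both ends alike. A tube that is home lies along y, centred over the origin.
- lamp_low (a point): Point fixed to the foot, 90 mm above the lamp's origin: the tube's centre when home, if the beam is at its lowest. The beam, saddles and clips were clamped 0 to 30 mm higher than that: this lift is NOT measured, stays put in use, and must be felt (or seen). Below the home tube's axis there is 36 mm of free air between the saddles.
- clip_left (a joint): Hinge of the upright clip at the lamp's +y end, rad: 0 closed, growing outward, springs back; about 0.085 while a tube's flat end passes, 0.02 with the tube home. Its smooth rounded nose (16 mm long along x, 5 mm thick) points inward, its tip 81 mm from the lamp's centre, 10 mm above the home tube's axis and 50 mm above the hinge. The clip's blade stands 90 mm from the centre.
- clip_right (a joint): Same clip at the -y end. A tube coming down first touches both noses with its axis about 22 mm above home, wedges them apart over the next 5 mm (10 to 18 N in all), then rubs along its flat ends with little force (its weight alone does not move it), and in the last 3 mm the noses snap in over its upper chamfers and pull it down onto the rigid saddles.
- jar_mid (a point): Middle of a small amber glass jar with a white lid, 48 mm in diameter, 65 mm high; standing; to be left alone.
- weight_mid (a point): Middle of a round brass weight with a knob, 48 mm in diameter, 54 mm high; standing; to be left alone.
- brush_mid (a point): Middle of a wooden brush 200 mm long, lying on the table; to be left alone.
- pin_left (a joint): Sprung copper contact pin, 6 mm in diameter, standing in the beam at y = +29 mm under the tube; m pushed down: 0 free, 0.003 when the tube is home; travel 0.004. Very soft (under 1 N). It touches the tube 3 mm before home.
- pin_right (a joint): Same pin at y = -29 mm.
There are look-alikes about, which are no part of the job. Of the things that look like the part that bears tube_mid, the largest one is meant.

How it is judged:
At the end, for the whole second after the job is handed in: The tube rests in the lamp's saddles, released and still: its centre within 4 mm (x and y) of the lamp's origin, along the lamp's y to within 0.035 rad, touching the lamp, and both contact pins pushed in by it by more than 1.8 mm, so that it is fully home between the clips at both ends (x of tube_mid in the frame of lamp between -0.004 and 0.004 m and y of tube_mid in the frame of lamp between -0.004 and 0.004 m and angle between the y axis of tube_mid and the y axis of lamp, either way round below 0.035 rad and value of joint each of pin_left, pin_right above 0.0018 m and contact force between tube and lamp above 0.3 N and linear speed of tube below 0.02 m/s).
It fails at once if the tube is pressed against the lamp with more than 30 N (contact force between tube and lamp above 30 N).
It fails at once if the tube is dropped: it moves faster than 0.5 m/s while the fingers do not touch it (linear speed of tube above 0.5 m/s and contact force between the fingers and tube below 0.01 N).
It fails at once if the jar is moved by more than 20 mm (distance of jar_mid from where it was at the start of the episode above 0.02 m).
It fails at once if the weight is moved by more than 20 mm (distance of weight_mid from where it was at the start of the episode above 0.02 m).
It fails at once if the brush is moved by more than 20 mm (distance of brush_mid from where it was at the start of the episode above 0.02 m).
It also fails if it takes over 61 s, if anything falls off the work surface, if the arm or the gripper's body presses on something with over 40 N, if the wrist force passes 120 N, or if a joint passes its speed limit or range.

## Working session

There is one attempt and no reset: what is moved stays moved. The work goes in short steps, Python scripts to look and compute and a tool call to move; the robot and the scene stay as the last step left them, time stands still between calls to the robot, and variables do not carry over. Pictures are saved under pics/ and viewed, about 8 in all and at most 12, crops included, and the job is handed in when it is done.

Besides the shell and the picture viewer there is one more tool, called after "Call:" as name(argument=value, ...) on one line, values as JSON. apply_moves: Moves the arm, as the interface text tells. Its arguments: {"type":"object","properties":{"targets":{"type":"array","items":{"type":"array","items":{"type":"number"}}},"jaw":{"type":"number"}},"required":["targets"]}

```bash
mkdir -p pics
cat > h.py <<'E'
import numpy as np,cv2
from scipy.spatial.transform import Rotation as R
from plant import status,optics,manip
def cal(n):
    c=optics.get_calibration(n);q=c['orientation'];return c,R.from_quat([q[1],q[2],q[3],q[0]]).as_matrix(),np.array(c['position'])
def cloud(n,c=None):
    c=c or cal(n);im,d=optics.capture(n);k,M,p=c
    v,u=np.mgrid[:384,:512]
    P=np.stack([(u-k['cx'])/k['fx']*d,-(v-k['cy'])/k['fy']*d,-d],-1)@M.T+p
    P[d<=0]=np.nan
    return im,P
def ray(n,u,v,z,c=None):
    k,M,p=c or cal(n);r=M@np.array([(u-k['cx'])/k['fx'],-(v-k['cy'])/k['fy'],-1]);return p+r*(z-p[2])/r[2]
def save(f,im):cv2.imwrite('pics/'+f,im[:,:,::-1])
E
python3 - <<'E'
from h import *
s=status.state();print(s)
for n in('scene','side'):
    im,P=cloud(n);save(n+'1.png',cv2.resize(im,(768,576)));np.savez(n+'1.npz',im=im,P=P);k=cal(n);print(n,k[0],)
E
```

```text
{'clock': 0.0, 'joint_pos': array([ 0.03379085,  0.68997773, -0.19451416,  1.56633267,  0.15731001,
        0.90250002, -0.21509096]), 'dq': array([-8.70725543e-04, -1.49794251e-03, -1.42811976e-03, -1.30348032e-03,
        1.93224612e-05, -1.62292616e-03,  2.27580168e-03]), 'joint_torque': array([ 3.38560185e-04, -5.27571630e+01, -1.26686912e+00, -1.53434461e+01,
       -5.26333472e-02,  6.56995355e-03,  1.65937727e-04]), 'eef_pos': array([ 6.24308954e-01, -5.13763019e-05,  2.03117028e-01]), 'orientation': array([-0.49953661,  0.50051675, -0.50039263,  0.49955318]), 'contact_force': array([0.26986663, 0.47193574, 0.14495128]), 'ft_torque': array([-0.03424403,  0.01460822,  0.0206553 ]), 'grip_width': 1.000135560731069}
scene {'fx': 415.2716724435937, 'fy': 415.2716724435937, 'cx': 259.3944467754902, 'cy': 201.737836458073, 'position': array([1.25911902, 0.0888874 , 1.04209559]), 'orientation': array([0.57851552, 0.19620079, 0.25013516, 0.75117072])}
side {'fx': 429.5994671902349, 'fy': 429.5994671902349, 'cx': 255.2218644413709, 'cy': 194.19061459504601, 'position': array([0.29575521, 0.9590079 , 0.75356504]), 'orientation': array([-0.12261277, -0.05838012,  0.48529817,  0.86373813])}
```

View pics/scene1.png

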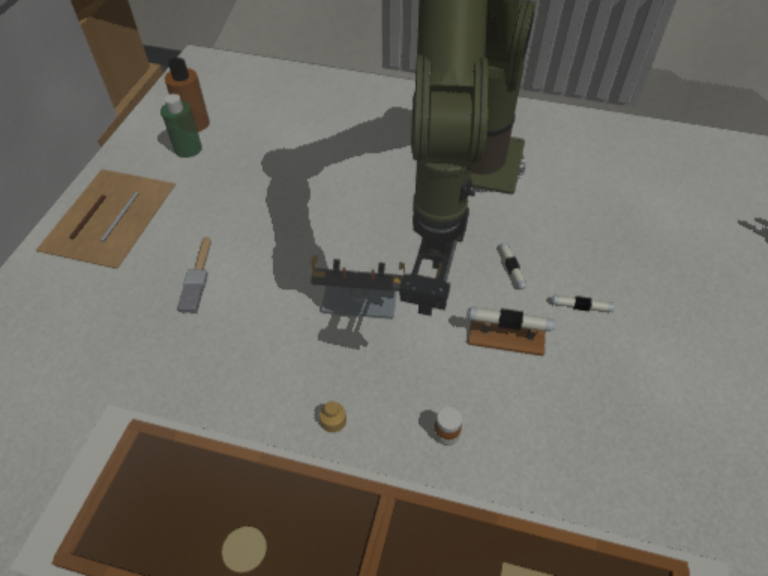

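View pics/side1.png

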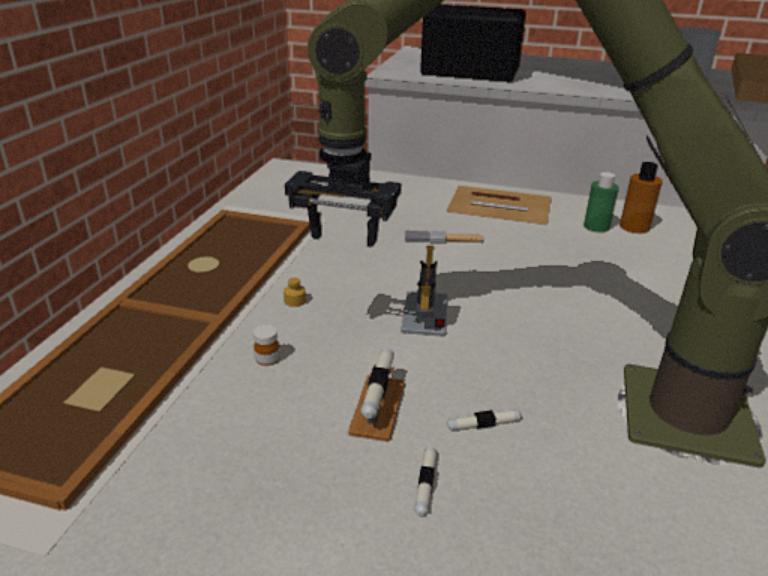

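The scene view shows the real tube (largest) on its rest at (510,320), the lamp at (360,280), partly under the gripper, with the weight at (333,415), the jar at (448,425) and the brush at (195,275). The two small tubes are decoys.

Run:
```python
from h import *
print(R.from_quat([.50051675, -0.50039263,0.49955318,-0.49953661]).as_matrix().round(3))
for n,bt,bl in(('scene',(300,195,380,245),(200,165,275,215)),('side',(230,225,275,300),(262,160,305,228))):
    z=np.load(n+'1.npz');P=z['P'];im=z['im'].astype(int)
    for nm,b in(('tube',bt),('lamp',bl)):
        Q=P[b[1]:b[3],b[0]:b[2]].reshape(-1,3);C=im[b[1]:b[3],b[0]:b[2]].reshape(-1,3)
        ok=~np.isnan(Q[:,0]);Q=Q[ok];C=C[ok]
        if nm=='tube':
            m=(Q[:,2]>.045)&(Q[:,2]<.09)&(C.min(1)>70)   # white
            g=(Q[:,2]>.045)&(Q[:,2]<.09)&(C.max(1)<50)
            print(n,'grip',g.sum(),Q[g].mean(0).round(4),Q[g].min(0).round(4),Q[g].max(0).round(4))
        else:
            m=(Q[:,2]>.055)&(Q[:,2]<.15)
            f=(Q[:,2]>.006)&(Q[:,2]<.018);
            r=cv2.minAreaRect((Q[f][:,:2]*1000).astype(np.float32));print('foot',f.sum(),r)
        A=Q[m];r=cv2.minAreaRect((A[:,:2]*1000).astype(np.float32))
        w=np.linalg.svd(A[:,:2]-A[:,:2].mean(0),full_matrices=0)[2][0]
        print(n,nm,m.sum(),A.mean(0).round(4),'rect',r,'ang',np.degrees(np.arctan2(w[1],w[0])),'z pct',np.percentile(A[:,2],[2,25,50,75,90,98,100]).round(4))
```

```text
[[ 0.    -0.002  1.   ]
 [-1.    -0.     0.   ]
 [ 0.    -1.    -0.002]]
scene grip 172 [0.5261 0.142  0.0697] [0.507  0.1214 0.0499] [0.5369 0.1629 0.0803]
scene tube 386 [0.5235 0.1422 0.0702] rect ((518.94921875, 140.8819122314453), (29.913198471069336, 167.3725128173828), 4.8827223777771) ang 94.60736714528325 z pct [0.0577 0.0667 0.0714 0.074  0.0762 0.078  0.0795]
foot 834 ((468.54217529296875, -189.77491760253906), (202.55953979492188, 233.4893035888672), 14.927221298217773)
scene lamp 794 [ 0.5087 -0.1718  0.0792] rect ((503.73504638671875, -170.17149353027344), (40.354732513427734, 186.50225830078125), 9.09560775756836) ang 99.34738624113142 z pct [0.0604 0.072  0.0748 0.0792 0.1021 0.1222 0.1261]
side grip 143 [0.5148 0.1472 0.0709] [0.5021 0.1237 0.0478] [0.5329 0.171  0.0778]
side tube 358 [0.5149 0.1637 0.0684] rect ((516.5538940429688, 148.95553588867188), (33.147857666015625, 167.54226684570312), 4.152614116668701) ang 93.68631567405541 z pct [0.0553 0.0663 0.0698 0.0717 0.0728 0.074  0.075 ]
foot 599 ((536.2701416015625, -297.79864501953125), (127.73857879638672, 429.2667236328125), 6.926136016845703)
side lamp 474 [ 0.5003 -0.1506  0.0831] rect ((502.9341735839844, -163.5811767578125), (37.6846923828125, 193.21348571777344), 10.13422679901123) ang 99.12701425565776 z pct [0.0594 0.071  0.074  0.0966 0.1071 0.1205 0.123 ]
```

Call:
apply_moves(targets=[[-2, 0, -1.5, 0, 0, 0], [-2, 0, -1.5, 0, 0, 0], [-2, 0, -1.5, 0, 0, 0], [-2, 0, -1.5, 0, 0, 0], [-2, 0, -1.5, 0, 0, 0], [-2, 0, -1.5, 0, 0, 0], [-2.3, 0, -1.5, 0, 0, 0], [0, 0, 0, 0, -0.075, 0], [0, 0, 0, 0, 0, 0], [0, 0, 0, 0, 0, 0]], jaw=8.8)

```text
clock: 0.93
eef_pos: [0.5201, 0.1425, 0.2037]
orientation: [-0.518, 0.518, -0.481, 0.481]
contact_force: [1.2, -1.5, 0.5]
grip_width: 1.0
```

Run:
```python
from h import *
s=status.state();print(s['eef_pos'],s['clock'])
for n in('wrist','scene','side'):
    k=cal(n);im,P=cloud(n,k);np.savez(n+'2.npz',im=im,P=P);
    if n=='wrist':save('w2.png',im);print(k);w=im
    else:
        b=(180,140,300,230) if n=='scene' else (250,140,370,230)
        save(n+'2.png',cv2.resize(im[b[1]:b[3],b[0]:b[2]],None,fx=6,fy=6,interpolation=cv2.INTER_CUBIC))
```

```text
[0.52005556 0.14251528 0.20374798] 0.9333
({'fx': 291.6069648940721, 'fy': 291.6069648940721, 'cx': 255.93249047243344, 'cy': 194.20881532397303, 'position': array([0.51441852, 0.21494067, 0.38447983]), 'orientation': array([ 0.98913488, -0.14232776, -0.00486366,  0.03648746])}, array([[ 9.97290020e-01, -7.07975699e-02, -2.00079938e-02],
       [ 7.35665068e-02,  9.56822950e-01,  2.81207772e-01],
       [-7.64719295e-04, -2.81917623e-01,  9.59438309e-01]]), array([0.51441852, 0.21494067, 0.38447983]))
```

View pics/w2.png

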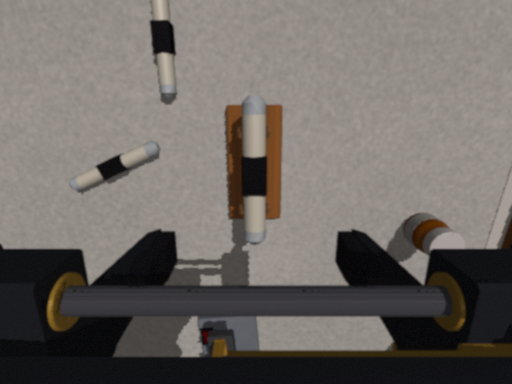

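View pics/scene2.png

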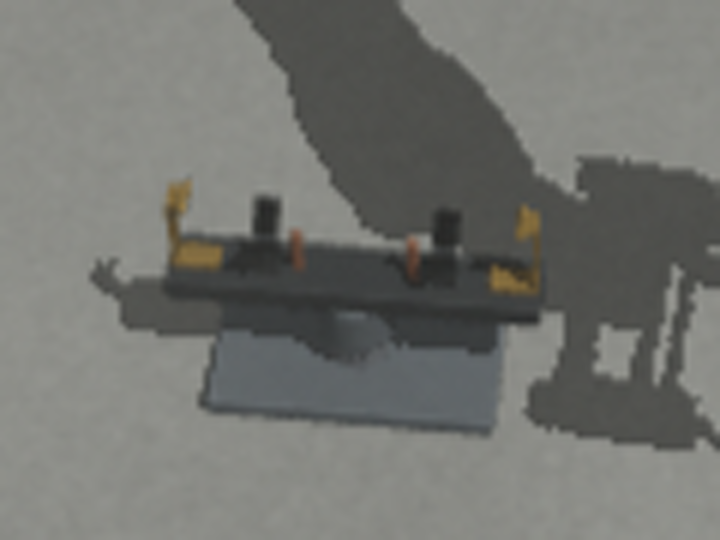

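Wrist view: the tube lies straight ahead, with its grip centre at about (254,175). Scene crop: the lamp is unobstructed, with its clips at about (178,190) and (528,220) in the crop, beam between, and foot corners (205,405) and (492,432).

Run:
```python
from h import *
z=np.load('wrist2.npz');P=z['P'];im=z['im'].astype(int);k=cal('wrist')
b=(225,90,285,245);sub=im[b[1]:b[3],b[0]:b[2]];Q=P[b[1]:b[3],b[0]:b[2]]
m=(np.nan_to_num(Q[...,2])>.05)&(np.nan_to_num(Q[...,2])<.09)
g=m&(sub.max(2)<45)
for nm,mm in(('tube',m),('grip',g)):
    A=Q[mm];v,u=np.nonzero(mm)
    r=cv2.minAreaRect((A[:,:2]*1000).astype(np.float32));print(nm,mm.sum(),A.mean(0).round(4),r,np.percentile(A[:,2],[5,50,98]).round(4))
v,u=np.nonzero(g);u=u+b[0];v=v+b[1];print('grip px',u.min(),u.max(),v.min(),v.max())
for a in((u.min(),v.min()),(u.max()+1,v.max()+1),(u.min(),v.max()+1),(u.max()+1,v.min())):print(ray('wrist',*a,.074,k).round(4))
# lamp
for n,bl in(('scene',(200,165,275,215)),('side',(255,150,310,228))):
    z=np.load(n+'2.npz');P=z['P'];im=z['im'].astype(int)
    Q=P[bl[1]:bl[3],bl[0]:bl[2]].reshape(-1,3);C=im[bl[1]:bl[3],bl[0]:bl[2]].reshape(-1,3)
    ok=~np.isnan(Q[:,0])&(Q[:,2]>.04);Q=Q[ok];C=C[ok]
    w=(C[:,0]>C[:,2]*1.6)&(C[:,0]>60);T=w&(Q[:,2]>.1)
    print(n,'brass',w.sum());
    for s,nm in((1,'L'),(-1,'R')):
        t=Q[T&((Q[:,1]+.17)*s>0)];print(nm,len(t),t.mean(0).round(4),t.max(0).round(4),np.sort(t[:,2])[-6:].round(4)) if len(t) else 0
    h=np.histogram(Q[:,2],bins=np.arange(.04,.14,.004));print(h[0],)
    B=Q[(Q[:,2]<.085)&(Q[:,2]>.066)];print('beamtop',cv2.minAreaRect((B[:,:2]*1000).astype(np.float32)),B.mean(0))
```

```text
tube 3605 [0.5162 0.1501 0.0703] ((516.748046875, 143.19700622558594), (36.07973861694336, 168.6361541748047), 4.688069820404053) [0.0572 0.0719 0.0749]
grip 924 [0.5162 0.1441 0.0739] ((516.0457763671875, 143.74839782714844), (26.655590057373047, 42.80628204345703), 4.665401458740234) [0.0727 0.0739 0.0753]
grip px 241 265 156 195
[0.5024 0.1644 0.074 ]
[0.5327 0.1218 0.074 ]
[0.505  0.1198 0.074 ]
[0.5291 0.1663 0.074 ]
scene brass 107
L 21 [ 0.4927 -0.0851  0.12  ] [ 0.5009 -0.0767  0.1258] [0.1223 0.1226 0.1227 0.1229 0.1247 0.1258]
R 15 [ 0.5203 -0.2489  0.1189] [ 0.5265 -0.1951  0.1274] [0.1221 0.1227 0.1228 0.124  0.1265 0.1274]
[ 13  12  10   8  10  31  47 112 318 119  23  12  15  20  24  24  26   5
   1   6  29   5   0   0]
beamtop ((504.195068359375, -167.72238159179688), (38.39111328125, 189.53012084960938), 9.111702919006348) [ 0.50784791 -0.16531651  0.07411559]
side brass 142
L 67 [0.4767 0.0098 0.1996] [0.5066 0.1729 0.3425] [0.3345 0.3345 0.3345 0.3346 0.3348 0.3425]
[  1   1   2   3   8  16  13 134  69  14   8  13  14  14  18  17   9   6
   7  10   6   0   0   0]
beamtop ((502.9524230957031, -165.49240112304688), (33.80228042602539, 196.66217041015625), 9.130298614501953) [ 0.49946082 -0.14564498  0.07239084]
```

Call:
apply_moves(targets=[[-0.1, 2, -0.3, 0, -0.006, 0], [0, 3, 0, 0, 0, 0], [0, 3, 0, 0, 0, 0], [0, 3, 0, 0, 0, 0], [0, 2, 0, 0, 0, 0], [0, 2, 0, 0, 0, 0], [0, 1.2, 0, 0, 0, 0], [0, 0, 0, 0, 0, 0], [0, 0, 0, 0, 0, 0]])

```text
clock: 1.83
eef_pos: [0.517, 0.143, 0.0415]
orientation: [-0.519, 0.52, -0.48, 0.48]
contact_force: [0.1, -0.4, -0.1]
grip_width: 0.993
```

Call:
apply_moves(targets=[[0, 0, 0, 0, 0, 0], [0, 0, 0, 0, 0, 0], [0, 0, 0, 0, 0, 0], [0, 0, 0, 0, 0, 0], [0, 0, 0, 0, 0, 0], [0, 0, 0, 0, 0, 0], [0, 0, 0, 0, 0, 0], [0, 0, 0, 0, 0, 0]], jaw=1)

```text
clock: 2.5
eef_pos: [0.517, 0.1438, 0.042]
orientation: [0.52, -0.52, 0.479, -0.479]
contact_force: [0.0, -0.0, -0.1]
grip_width: 0.419
```

Call:
apply_moves(targets=[[0, 0, 0, 0, 0, 0], [0, 0, 0, 0, 0, 0], [0, 0, 0, 0, 0, 0], [0, 0, 0, 0, 0, 0], [0, 0, 0, 0, 0, 0], [0, 0, 0, 0, 0, 0]])

```text
clock: 3.0
eef_pos: [0.517, 0.1438, 0.0419]
orientation: [0.52, -0.52, 0.479, -0.479]
contact_force: [0.9, 0.6, -0.0]
grip_width: 0.114
```

The fingers reached 10 mm, so they aren't holding the 28 mm grip. I'll look before moving.

Run:
```python
from h import *
s=status.state();print(s['eef_pos'],s['grip_width'])
ims=[]
for n,b in(('side',(190,180,330,310)),('scene',(270,150,410,280))):
    im,P=cloud(n);np.savez(n+'3.npz',im=im,P=P)
    ims.append(cv2.resize(im[b[1]:b[3],b[0]:b[2]],(400,371),interpolation=cv2.INTER_CUBIC))
save('c3.png',np.hstack(ims))
```

```text
[0.51695841 0.14382718 0.04192492] 0.11387150248896148
```

View pics/c3.png

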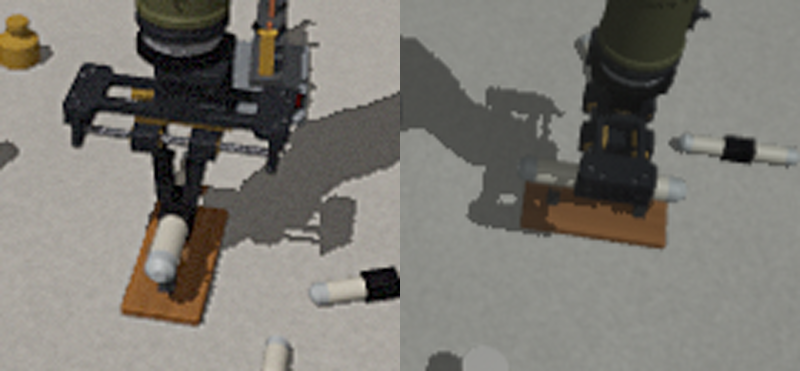

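Run:
```python
from h import *
for f,b in(('side1',(230,225,275,300)),('side3',(230,225,275,300)),('scene1',(300,195,380,245)),('scene3',(300,195,380,245))):
    z=np.load(f+'.npz');Q=z['P'][b[1]:b[3],b[0]:b[2]].reshape(-1,3);C=z['im'][b[1]:b[3],b[0]:b[2]].reshape(-1,3).astype(int)
    m=(Q[:,2]>.03)&(Q[:,2]<.2)&(C.min(1)>75)&(C.max(1)-C.min(1)<60);A=Q[m];print(f,m.sum(),cv2.minAreaRect((A[:,:2]*1000).astype(np.float32)),np.percentile(A[:,2],[5,50,95]).round(4))
    for s in(.09,.2):
        e=A[(A[:,1]>s)&(A[:,1]<s+.03)];print('  y>',s,len(e),e.max(0).round(4) if len(e) else '')
c,M,p=cal('wrist');k=(c,M,p);im,P=cloud('wrist',k);save('w4.png',im);np.savez('wrist4.npz',im=im,P=P)
```

```text
side1 353 ((516.5538940429688, 148.95553588867188), (33.147857666015625, 167.54226684570312), 4.152614116668701) [0.0576 0.0698 0.0735]
  y> 0.09 68 [0.5369 0.1198 0.0737]
  y> 0.2 124 [0.5247 0.2299 0.075 ]
side3 355 ((522.6683349609375, 151.5401611328125), (96.33917236328125, 152.05194091796875), 29.01909828186035) [0.059  0.0711 0.1583]
  y> 0.09 15 [0.5337 0.1199 0.0733]
  y> 0.2 124 [0.5246 0.2299 0.0736]
scene1 380 ((518.94921875, 140.8819122314453), (29.913198471069336, 167.3725128173828), 4.8827223777771) [0.0612 0.0715 0.0769]
  y> 0.09 92 [0.5367 0.12   0.0787]
  y> 0.2 74 [0.5268 0.2251 0.0768]
scene3 226 ((522.216552734375, 145.75094604492188), (148.94168090820312, 102.84217834472656), 59.38186264038086) [0.0618 0.0715 0.0762]
  y> 0.09 74 [0.5546 0.1166 0.1477]
  y> 0.2 74 [0.5272 0.2255 0.0762]
```

View pics/w4.png

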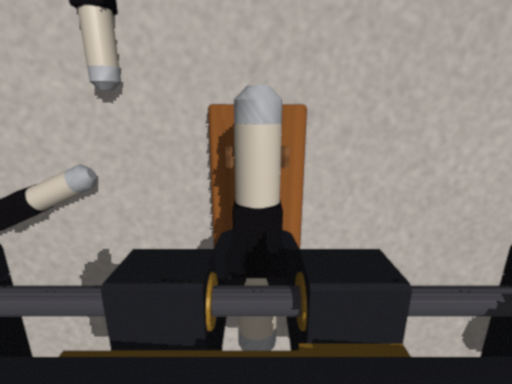

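The wrist view shows the black grip squarely between the fingers at (258,225). The width reading may not be trustworthy, so I'll test with a small lift.

Call:
apply_moves(targets=[[0, -0.2, 0, 0, 0, 0], [0, -0.2, 0, 0, 0, 0], [0, -0.2, 0, 0, 0, 0], [0, -0.2, 0, 0, 0, 0], [0, 0, 0, 0, 0, 0], [0, 0, 0, 0, 0, 0]])

```text
clock: 3.65
eef_pos: [0.5172, 0.1439, 0.0502]
orientation: [0.52, -0.52, 0.479, -0.479]
contact_force: [0.2, -0.5, 0.6]
grip_width: 0.114
```

Run:
```python
from h import *
s=status.state();print(s['eef_pos'],s['contact_force'],s['ft_torque'],s['grip_width'])
for f,n,b in(('side5','side',(230,215,275,300)),('scene5','scene',(300,185,380,245))):
    im,P=cloud(n);Q=P[b[1]:b[3],b[0]:b[2]].reshape(-1,3);C=im[b[1]:b[3],b[0]:b[2]].reshape(-1,3).astype(int)
    m=(Q[:,2]>.03)&(Q[:,2]<.1)&(C.min(1)>75)&(C.max(1)-C.min(1)<60);A=Q[m]
    for s in(.09,.2):
        e=A[(A[:,1]>s)&(A[:,1]<s+.03)];print('  y>',s,len(e),e.max(0).round(4) if len(e) else '')
z=np.load('wrist4.npz');P=z['P']
for v in(240,255,270):print(v,[ (u,*P[v,u].round(3)) for u in range(200,320,8)])
```

```text
[0.51715489 0.14385957 0.0501677 ] [ 0.20582423 -0.49668829  0.57998494] [ 0.03326335 -0.03793364 -0.02134615] 0.1135666232128966
  y> 0.09 16 [0.5336 0.1198 0.0735]
  y> 0.2 123 [0.5246 0.2299 0.0741]
  y> 0.09 77 [0.5362 0.1164 0.0803]
  y> 0.2 75 [0.527  0.2254 0.0766]
240 [(200, np.float64(0.473), np.float64(0.108), np.float64(0.0)), (208, np.float64(0.479), np.float64(0.108), np.float64(-0.001)), (216, np.float64(0.487), np.float64(0.114), np.float64(0.012)), (224, np.float64(0.5), np.float64(0.153), np.float64(0.091)), (232, np.float64(0.504), np.float64(0.151), np.float64(0.086)), (240, np.float64(0.508), np.float64(0.152), np.float64(0.088)), (248, np.float64(0.512), np.float64(0.146), np.float64(0.074)), (256, np.float64(0.516), np.float64(0.146), np.float64(0.074)), (264, np.float64(0.521), np.float64(0.147), np.float64(0.075)), (272, np.float64(0.524), np.float64(0.153), np.float64(0.087)), (280, np.float64(0.528), np.float64(0.153), np.float64(0.087)), (288, np.float64(0.531), np.float64(0.156), np.float64(0.091)), (296, np.float64(0.55), np.float64(0.12), np.float64(0.01
[... 1353 characters left out ...]
32, np.float64(0.506), np.float64(0.152), np.float64(0.116)), (240, np.float64(0.509), np.float64(0.152), np.float64(0.117)), (248, np.float64(0.513), np.float64(0.127), np.float64(0.074)), (256, np.float64(0.518), np.float64(0.127), np.float64(0.074)), (264, np.float64(0.523), np.float64(0.128), np.float64(0.074)), (272, np.float64(0.522), np.float64(0.153), np.float64(0.117)), (280, np.float64(0.526), np.float64(0.153), np.float64(0.115)), (288, np.float64(0.529), np.float64(0.155), np.float64(0.118)), (296, np.float64(0.532), np.float64(0.156), np.float64(0.12)), (304, np.float64(0.526), np.float64(0.177), np.float64(0.156)), (312, np.float64(0.528), np.float64(0.179), np.float64(0.158))]
```

Run:
```python
from h import *
z=np.load('side1.npz')['P']
for u in(209,211,213,245,248,250):print(u,[tuple(z[v,u].round(3).tolist()) for v in range(146,166,3)])
k=cal('wrist');im,P=cloud('wrist',k);np.savez('wrist5.npz',im=im,P=P);print(status.state()['eef_pos'],k[2])
# lowest points of fingers within the box near TCP
for v in range(200,300,6):
    q=[(u,)+tuple(P[v,u].round(3).tolist()) for u in (236,284) ];print(v,q)
```

```text
209 [(0.675, 0.011, 0.276), (0.676, 0.01, 0.267), (0.678, 0.007, 0.257), (0.677, 0.011, 0.25), (0.677, 0.011, 0.242), (0.847, -0.411, 0.001), (0.838, -0.387, 0.001)]
211 [(0.669, 0.012, 0.278), (0.671, 0.009, 0.268), (0.67, 0.011, 0.26), (0.672, 0.008, 0.25), (0.672, 0.008, 0.241), (0.839, -0.412, 0.001), (0.833, -0.395, -0.002)]
213 [(0.67, -0.003, 0.271), (0.67, -0.004, 0.262), (0.667, 0.005, 0.258), (0.668, 0.005, 0.248), (0.667, 0.007, 0.241), (0.835, -0.421, -0.003), (0.824, -0.393, 0.0)]
245 [(0.754, -0.58, 0.001), (0.578, 0.011, 0.282), (0.578, 0.012, 0.274), (0.579, 0.009, 0.264), (0.578, 0.011, 0.256), (0.578, 0.01, 0.247), (0.579, 0.008, 0.237)]
248 [(0.571, 0.009, 0.291), (0.571, 0.01, 0.282), (0.569, 0.013, 0.276), (0.57, 0.012, 0.267), (0.57, 0.012, 0.258), (0.571, 0.008, 0.248), (0.569, 0.013, 0.242)]
250 [(0.564, 0.014, 0.293), (0.566, 0.007, 0.282), (0.565, 0.012, 0.276), (0.564, 0.012, 0.268), (0.566, 0.007, 0.257), (0.566, 0.005, 0.247), (0.691, -0.437, -0.001)]
[0.51691718 0.14377637 0.04987865] [0.51067991 0.21606279 0.23072106]
200 [(236, 0.503, 0.164, 0.068), (2
[... 294 characters left out ...]
0.074), (284, 0.541, 0.124, 0.012)]
236 [(236, 0.505, 0.152, 0.091), (284, 0.53, 0.155, 0.094)]
242 [(236, 0.506, 0.152, 0.098), (284, 0.529, 0.155, 0.101)]
248 [(236, 0.506, 0.152, 0.104), (284, 0.529, 0.155, 0.108)]
254 [(236, 0.507, 0.152, 0.11), (284, 0.529, 0.154, 0.111)]
260 [(236, 0.507, 0.152, 0.116), (284, 0.528, 0.153, 0.115)]
266 [(236, 0.507, 0.152, 0.121), (284, 0.528, 0.153, 0.12)]
272 [(236, 0.508, 0.152, 0.126), (284, 0.527, 0.153, 0.126)]
278 [(236, 0.508, 0.152, 0.13), (284, 0.527, 0.153, 0.129)]
284 [(236, 0.508, 0.149, 0.129), (284, 0.527, 0.151, 0.131)]
290 [(236, 0.509, 0.17, 0.164), (284, 0.522, 0.171, 0.164)]
296 [(236, 0.509, 0.169, 0.165), (284, 0.522, 0.17, 0.165)]
```

The fingertips really sit about 34 mm above the reported TCP: the side depth gives ≤0.237 against 0.203, and the wrist depth agrees. So the fingers closed above the grip without touching it. I'll open and go about 34 mm deeper, watching the force.

Call:
apply_moves(targets=[[0, 0, 0, 0, 0, 0], [0, 0, 0, 0, 0, 0], [0, 0, 0, 0, 0, 0], [0, 0, 0, 0, 0, 0], [0, 0, 0, 0, 0, 0], [0, 0, 0, 0, 0, 0], [0, 0, 0, 0, 0, 0], [0, 0, 0, 0, 0, 0]], jaw=6.5)

```text
clock: 4.47
eef_pos: [0.517, 0.1438, 0.0499]
orientation: [0.52, -0.52, 0.479, -0.479]
contact_force: [0.2, -1.3, -0.3]
grip_width: 0.694
```

Call:
apply_moves(targets=[[0, 0.8, 0, 0, 0, 0], [0, 0.8, 0, 0, 0, 0], [0, 0.8, 0, 0, 0, 0], [0, 0.6, 0, 0, 0, 0], [0, 0.4, 0, 0, 0, 0], [0, 0.2, 0, 0, 0, 0], [0, 0, 0, 0, 0, 0]])

```text
clock: 5.05
eef_pos: [0.5166, 0.1437, 0.0133]
orientation: [-0.52, 0.52, -0.479, 0.479]
contact_force: [-0.1, -0.2, 0.4]
grip_width: 0.738
```

Run:
```python
from h import *
k=cal('wrist');im,P=cloud('wrist',k);save('w6.png',im);print(status.state()['eef_pos'],k[2])
im2,P2=cloud('side');Q=P2[150:300,200:330].reshape(-1,3);C=im2[150:300,200:330].reshape(-1,3).astype(int)
m=(C.max(1)<60)&(abs(Q[:,1]-.15)<.03)&(abs(Q[:,0]-.517)<.06)&(Q[:,2]>.02)&(Q[:,2]<.13);A=Q[m]
for lo in np.arange(.46,.58,.008):
    a=A[(A[:,0]>=lo)&(A[:,0]<lo+.008)];print(round(lo,3),len(a),np.sort(a[:,2])[:4].round(3))
save('s6.png',cv2.resize(im2[150:300,190:340],(600,600),interpolation=cv2.INTER_CUBIC))
```

```text
[0.51685489 0.14381543 0.0136851 ] [0.5104846  0.21605568 0.19401869]
0.46 16 [0.077 0.084 0.088 0.117]
0.468 54 [0.05  0.054 0.055 0.057]
0.476 48 [0.045 0.047 0.048 0.052]
0.484 1 [0.093]
0.492 0 []
0.5 50 [0.047 0.05  0.05  0.05 ]
0.508 34 [0.07  0.071 0.071 0.071]
0.516 31 [0.071 0.071 0.072 0.072]
0.524 33 [0.07  0.071 0.071 0.072]
0.532 1 [0.07]
0.54 1 [0.093]
0.548 71 [0.051 0.052 0.052 0.053]
0.556 54 [0.056 0.059 0.059 0.06 ]
0.564 1 [0.085]
0.572 0 []
```

View pics/s6.png

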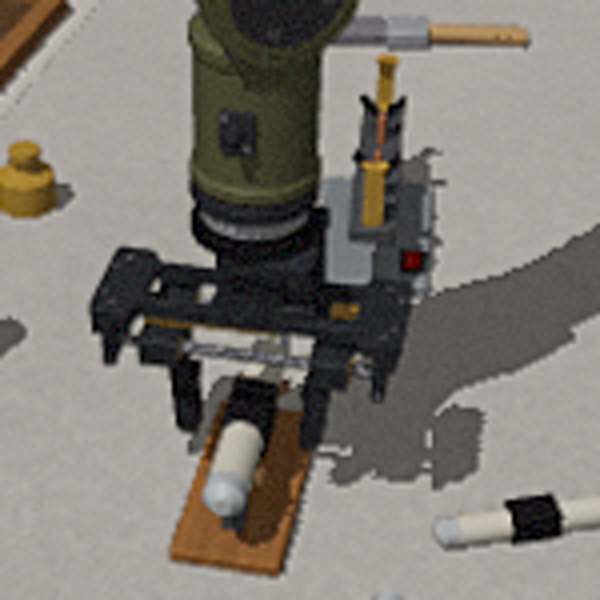

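Side crop: the fingers straddle the grip at (250,400), with tips at z≈0.047 for a reported 0.0137. The offset of about 34 mm is confirmed. I'll go 6 mm lower and close.

Call:
apply_moves(targets=[[0, 0.3, 0, 0, 0, 0], [0, 0.3, 0, 0, 0, 0], [0, 0, 0, 0, 0, 0]])

```text
clock: 5.4
eef_pos: [0.5168, 0.1437, 0.0076]
orientation: [-0.52, 0.52, -0.479, 0.479]
contact_force: [-0.6, 0.2, -0.2]
grip_width: 0.736
```

Call:
apply_moves(targets=[[0, 0, 0, 0, 0, 0], [0, 0, 0, 0, 0, 0], [0, 0, 0, 0, 0, 0], [0, 0, 0, 0, 0, 0], [0, 0, 0, 0, 0, 0], [0, 0, 0, 0, 0, 0], [0, 0, 0, 0, 0, 0], [0, 0, 0, 0, 0, 0], [0, 0, 0, 0, 0, 0], [0, 0, 0, 0, 0, 0]], jaw=1)

```text
clock: 6.23
eef_pos: [0.5177, 0.1439, 0.0081]
orientation: [0.52, -0.519, 0.479, -0.48]
contact_force: [2.5, -0.0, -0.3]
grip_width: 0.315
```

Call:
apply_moves(targets=[[0, -0.2, 0, 0, 0, 0], [0, -0.3, 0, 0, 0, 0], [0, -0.5, 0, 0, 0, 0], [0, -0.5, 0, 0, 0, 0], [0, 0, 0, 0, 0, 0], [0, 0, 0, 0, 0, 0]])

```text
clock: 6.73
eef_pos: [0.5171, 0.1439, 0.0234]
orientation: [0.52, -0.52, 0.479, -0.479]
contact_force: [-0.7, 0.6, -1.8]
grip_width: 0.316
```

Gripped: the width is 27.8 mm and the wrist carries 1.8 N. Next I lift and carry it over the lamp.

Call:
apply_moves(targets=[[0, -1, 0, 0, 0, 0], [0, -2, 0, 0, 0, 0], [0, -2.5, 0, 0, 0, 0], [0, -2.5, 0, 0, 0, 0], [0, -2, 0, 0, 0, 0], [0, -1.5, 0, 0, 0, 0], [0, 0, 0, 0, 0, 0]])

```text
clock: 7.32
eef_pos: [0.5188, 0.1444, 0.1413]
orientation: [0.522, -0.518, 0.478, -0.48]
contact_force: [1.0, -0.5, -1.5]
grip_width: 0.315
```

Call:
apply_moves(targets=[[1, 0, -0.1, 0, 0, 0], [1.5, 0, -0.2, 0, 0, 0], [2, 0, -0.25, 0, 0, 0], [2.4, 0, -0.3, 0, 0, 0], [2.4, 0, -0.3, 0, 0, 0], [2.4, 0, -0.3, 0, 0, 0], [2.4, 0, -0.3, 0, 0, 0], [2.4, 0, -0.3, 0, 0, 0], [2.4, 0, -0.3, 0, 0, 0], [2.4, 0, -0.3, 0, 0, 0], [2.4, 0, -0.3, 0, 0, 0], [2.4, 0, -0.3, 0, 0, 0], [2.2, 0, -0.3, 0, 0, 0], [1.8, 0, -0.2, 0, 0, 0], [1.2, 0, -0.14, 0, 0, 0], [0, 0, 0, 0, -0.04, 0], [0, 0, 0, 0, -0.038, 0], [0, 0, 0, 0, 0, 0], [0, 0, 0, 0, 0, 0]])

```text
clock: 8.9
eef_pos: [0.5027, -0.1711, 0.1371]
orientation: [-0.538, 0.538, -0.46, 0.458]
contact_force: [-0.5, -0.7, -2.0]
grip_width: 0.315
```

Run:
```python
from h import *
s=status.state();print(s['eef_pos'],s['contact_force'],s['grip_width'],s['clock'])
A=[]
for n,b in(('scene',(195,130,295,210)),('side',(240,120,340,200))):
    k=cal(n);im,P=cloud(n,k);np.savez(n+'7.npz',im=im,P=P);A.append(cv2.resize(im[b[1]:b[3],b[0]:b[2]],(750,600),interpolation=cv2.INTER_CUBIC)[:,:])
k=cal('wrist');im,P=cloud('wrist',k);np.savez('wrist7.npz',im=im,P=P);print(k[2],k[0]['orientation'])
w=cv2.resize(im[:,100:420],(400,480))
save('c7.png',np.hstack([np.vstack([cv2.resize(a,(400,300)) for a in A]),cv2.resize(im[:,96:416],(400,600)[:1]+(480,)) if 0 else cv2.copyMakeBorder(w,0,120,0,0,0)]))
```

```text
[ 0.50270624 -0.1710709   0.13714174] [-0.46158654 -0.69395577 -2.02395524] 0.3148744485353565 8.9
[ 0.49139726 -0.09944793  0.31831534] [ 0.98674503 -0.14143604 -0.01066068  0.07884447]
```

View pics/c7.png

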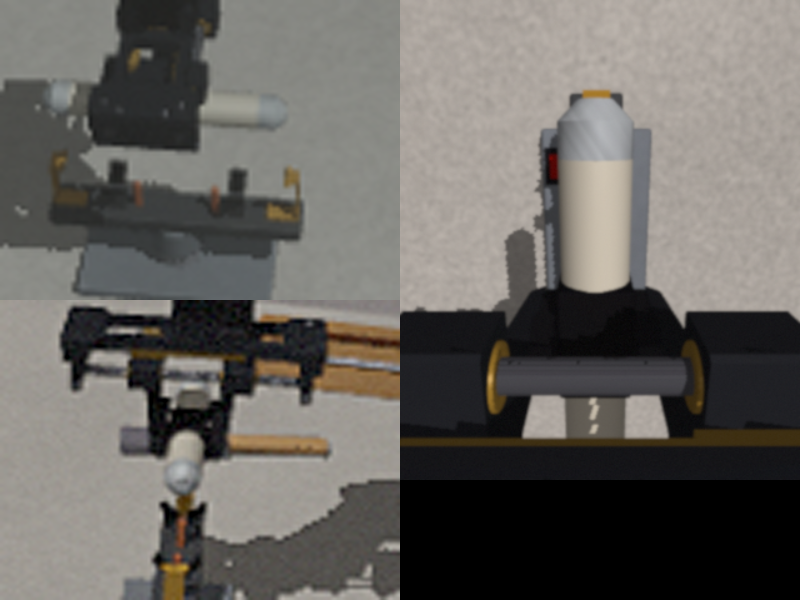

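Composite: in the scene crop (top left) the tube hangs above and behind the lamp in the image, and the side crop (bottom left) shows its end just over the clip. In the wrist crop (right) the tube covers the beam, with the brass clip top at (596,94) and foot strips on both sides. I'll measure the tube against the lamp within each camera so the bias cancels.

```bash
cat > m.py <<'E'
from h import *
from scipy.optimize import least_squares
def tube(P,im,lo,hi):
    Q=P.reshape(-1,3);C=im.reshape(-1,3).astype(int);Q0=np.nan_to_num(Q,nan=9)
    m=(abs(Q0[:,0]-.503)<.05)&(abs(Q0[:,1]+.17)<.1)&(Q0[:,2]>lo)&(Q0[:,2]<hi)&(C.min(1)>60)&(C[:,0]-C[:,2]<45)
    A=Q[m]
    def f(p):
        d=np.array([-np.sin(p[2]),np.cos(p[2]),p[3]]);d/=np.linalg.norm(d);w=A-[p[0],-.17,p[1]]
        return np.linalg.norm(np.cross(w,d),axis=1)-.013
    r=least_squares(f,[A[:,0].mean(),A[:,2].mean(),.16,0],loss='soft_l1',f_scale=.001);p=r.x
    d=np.array([-np.sin(p[2]),np.cos(p[2])]);t=(A[:,:2]-[p[0],-.17])@d;e=np.percentile(t,[.5,99.5])
    return len(A),'x@y-.17,z,yaw,tilt',p.round(4),'ends t',e.round(4),'mid',(np.array([p[0],-.17])+d*e.mean()).round(4),'rms',np.std(r.fun).round(4)
E
python3 - <<'E'
from m import *
for n in('scene','side','wrist'):
    z=np.load(n+'7.npz');P=z['P'];im=z['im'];print(n,tube(P,im,.165,.21))
    Q=P.reshape(-1,3);C=im.reshape(-1,3).astype(int);Q0=np.nan_to_num(Q,nan=9)
    b=(abs(Q0[:,0]-.503)<.06)&(abs(Q0[:,1]+.17)<.12)
    m=b&(Q0[:,2]>.068)&(Q0[:,2]<.08)&(C.max(1)<110)
    if m.sum()>20:
        A=Q[m];print(' beam',m.sum(),A[:,2].mean().round(4),cv2.minAreaRect((A[:,:2]*1000).astype(np.float32)))
    m=b&(Q0[:,2]>.112)&(Q0[:,2]<.135)&(C[:,0]>1.5*C[:,2])
    for s in(1,-1):
        A=Q[m&((Q0[:,1]+.17)*s>0)]
        if len(A):print(' nose',s,len(A),A.mean(0).round(4),A.min(0).round(4),A.max(0).round(4))
    m=b&(Q0[:,2]>.008)&(Q0[:,2]<.016)&(abs(C[:,0]-C[:,2])<25)
    if m.sum()>20:
        A=Q[m];print(' foot',m.sum(),A[:,2].mean().round(4),cv2.minAreaRect((A[:,:2]*1000).astype(np.float32)))
    m=b&(Q0[:,2]>.078)&(Q0[:,2]<.125)&(C.max(1)<70)   # saddles
    for s in(1,-1):
        A=Q[m&((Q0[:,1]+.17)*s>0)]
        if len(A):print(' saddle',s,len(A),np.percentile(A,[2,50,98],axis=0).round(4).tolist())
E
```

```text
scene (285, 'x@y-.17,z,yaw,tilt', array([ 0.5023,  0.1907,  0.1621, -0.001 ]), 'ends t', array([-0.0861,  0.082 ]), 'mid', array([ 0.5026, -0.172 ]), 'rms', np.float64(0.0021))
 beam 527 0.0741 ((503.6443176269531, -168.21420288085938), (41.29696273803711, 190.13731384277344), 9.688089370727539)
 nose 1 14 [ 0.4921 -0.0832  0.1218] [ 0.4845 -0.088   0.1169] [ 0.5021 -0.0778  0.1246]
 nose -1 13 [ 0.5192 -0.2523  0.1219] [ 0.5134 -0.258   0.1185] [ 0.5261 -0.2471  0.1246]
 foot 628 0.0133 ((517.7552490234375, -175.84771728515625), (69.50985717773438, 169.7564697265625), 8.885912895202637)
 saddle 1 50 [[0.4835, -0.1576, 0.0781], [0.494, -0.1241, 0.094], [0.513, -0.0872, 0.1084]]
 saddle -1 68 [[0.4966, -0.2577, 0.0793], [0.5128, -0.2134, 0.0949], [0.5292, -0.1847, 0.1104]]
side (210, 'x@y-.17,z,yaw,tilt', array([ 0.5027,  0.1881,  0.1609, -0.001 ]), 'ends t', array([-0.0739,  0.0872]), 'mid', array([ 0.5016, -0.1634]), 'rms', np.float64(0.0048))
 beam 214 0.0719 ((502.5895690917969, -163.97531127929688), (33.44758224487305, 194.0159454345703), 9.20824146270752)
 nose 1 22 [ 0.4886 -0.
[... 179 characters left out ...]
009766)
 saddle 1 24 [[0.4782, -0.1317, 0.0833], [0.4867, -0.1187, 0.1013], [0.5126, -0.0843, 0.1185]]
 saddle -1 33 [[0.4955, -0.216, 0.0803], [0.5049, -0.2067, 0.0963], [0.527, -0.1948, 0.104]]
wrist (10083, 'x@y-.17,z,yaw,tilt', array([ 0.5023,  0.1893,  0.1589, -0.0019]), 'ends t', array([-0.0455,  0.0823]), 'mid', array([ 0.4994, -0.1518]), 'rms', np.float64(0.0013))
 beam 124 0.0719 ((488.1197204589844, -77.448486328125), (32.64370346069336, 7.52199649810791), 7.856232166290283)
 nose 1 131 [ 0.4882 -0.0788  0.1199] [ 0.4815 -0.0813  0.1179] [ 0.495  -0.0763  0.122 ]
 foot 3129 0.0119 ((501.51812744140625, -163.19418334960938), (90.05247497558594, 140.7664794921875), 9.263014793395996)
```

All three cameras agree that the tube must go about 3.6 mm along +y and 0.6 mm in x, and the yaw is good. The noses top out at z≈0.122, so I expect home at axis z≈0.110 and first touch at ≈0.132. The axis is now at 0.189.

Call:
apply_moves(targets=[[-0.36, 0, 0.06, 0, 0, 0], [0, 1, 0, 0, 0, 0], [0, 1.2, 0, 0, 0, 0], [0, 1, 0, 0, 0, 0], [0, 0.8, 0, 0, 0, 0], [0, 0.5, 0, 0, 0, 0], [0, 0, 0, 0, 0, 0], [0, 0, 0, 0, 0, 0]])

```text
clock: 9.72
eef_pos: [0.5035, -0.1676, 0.0927]
orientation: [-0.538, 0.538, -0.459, 0.459]
contact_force: [0.5, 0.3, -1.6]
grip_width: 0.313
```

Run:
```python
from m import *
s=status.state();print(s['eef_pos'],s['contact_force'],s['ft_torque'])
for n in('wrist','scene'):
    im,P=cloud(n);print(n,tube(P,im,.128,.16))
    if n=='scene':save('s8.png',cv2.resize(im[130:220,180:300],(720,540),interpolation=cv2.INTER_CUBIC))
```

```text
[ 0.50346567 -0.167584    0.09265799] [ 0.51969468  0.32063738 -1.61628313] [-0.02624832 -0.03619914  0.00429324]
wrist (10085, 'x@y-.17,z,yaw,tilt', array([ 0.5032,  0.1444,  0.1595, -0.0022]), 'ends t', array([-0.0423,  0.0857]), 'mid', array([ 0.4997, -0.1485]), 'rms', np.float64(0.0013))
scene (242, 'x@y-.17,z,yaw,tilt', array([0.504 , 0.1465, 0.1579, 0.0028]), 'ends t', array([-0.0831,  0.0856]), 'mid', array([ 0.5038, -0.1687]), 'rms', np.float64(0.0022))
```

View pics/s8.png

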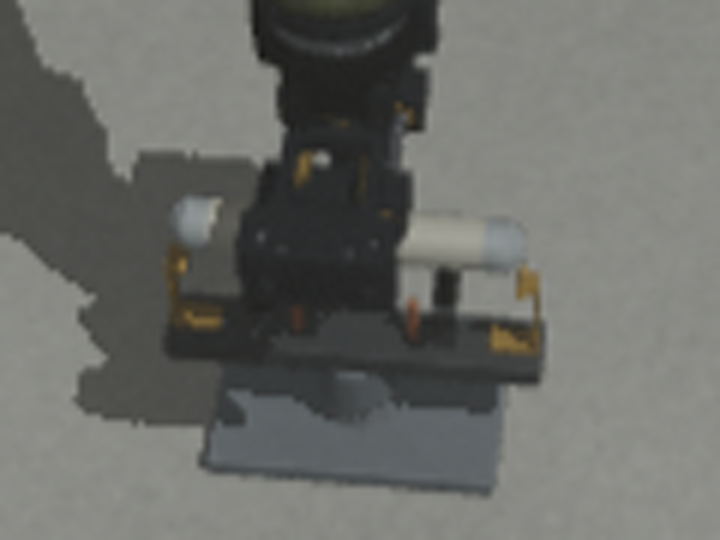

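The tube is over both clips (noses at (178,262) and (528,280) in the crop) with its axis at z≈0.1445. Now I feel downward.

Call:
apply_moves(targets=[[0, 0.2, 0, 0, 0, 0], [0, 0.2, 0, 0, 0, 0], [0, 0.2, 0, 0, 0, 0], [0, 0.2, 0, 0, 0, 0], [0, 0.1, 0, 0, 0, 0], [0, 0.1, 0, 0, 0, 0], [0, 0, 0, 0, 0, 0]])

```text
clock: 10.4
eef_pos: [0.5034, -0.1676, 0.0827]
orientation: [-0.538, 0.538, -0.459, 0.459]
contact_force: [-0.7, 0.1, -1.6]
grip_width: 0.314
```

Call:
apply_moves(targets=[[0, 0.1, 0, 0, 0, 0], [0, 0.1, 0, 0, 0, 0], [0, 0.1, 0, 0, 0, 0], [0, 0, 0, 0, 0, 0]])

```text
clock: 10.73
eef_pos: [0.5034, -0.1677, 0.0798]
orientation: [-0.538, 0.538, -0.459, 0.459]
contact_force: [-0.4, 0.5, -1.8]
grip_width: 0.312
```

Call:
apply_moves(targets=[[0, 0.1, 0, 0, 0, 0], [0, 0.1, 0, 0, 0, 0], [0, 0, 0, 0, 0, 0]])

```text
clock: 10.98
eef_pos: [0.5036, -0.1675, 0.0779]
orientation: [0.538, -0.538, 0.459, -0.459]
contact_force: [-1.0, 1.5, -0.4]
grip_width: 0.316
```

Call:
apply_moves(targets=[[0, 0.1, 0, 0, 0, 0], [0, 0.1, 0, 0, 0, 0], [0, 0, 0, 0, 0, 0]])

```text
clock: 11.23
eef_pos: [0.5041, -0.1677, 0.0762]
orientation: [0.538, -0.538, 0.458, -0.459]
contact_force: [-0.4, 0.4, 1.6]
grip_width: 0.316
```

Call:
apply_moves(targets=[[0, 0.1, 0, 0, 0, 0], [0, 0.1, 0, 0, 0, 0], [0, 0, 0, 0, 0, 0]])

```text
clock: 11.48
eef_pos: [0.5043, -0.168, 0.0742]
orientation: [0.538, -0.538, 0.458, -0.459]
contact_force: [0.2, 0.2, 1.5]
grip_width: 0.315
```

Call:
apply_moves(targets=[[0, 0.1, 0, 0, 0, 0], [0, 0, 0, 0, 0, 0]])

```text
clock: 11.65
eef_pos: [0.5043, -0.1681, 0.0732]
orientation: [0.538, -0.538, 0.458, -0.459]
contact_force: [1.5, -0.8, 2.1]
grip_width: 0.315
```

Run:
```python
from m import *
s=status.state();print(s['eef_pos'],s['contact_force'],s['ft_torque'])
for n in('wrist','scene'):
    im,P=cloud(n);print(n,tube(P,im,.112,.145))
```

```text
[ 0.50431794 -0.16812802  0.07316007] [ 1.5014465  -0.79608072  2.09780031] [-0.31207025 -0.31872049 -0.03165839]
wrist (9993, 'x@y-.17,z,yaw,tilt', array([ 0.5038,  0.125 ,  0.159 , -0.024 ]), 'ends t', array([-0.0416,  0.0858]), 'mid', array([ 0.5003, -0.1482]), 'rms', np.float64(0.0014))
scene (280, 'x@y-.17,z,yaw,tilt', array([ 0.504 ,  0.1272,  0.1595, -0.0224]), 'ends t', array([-0.083 ,  0.0951]), 'mid', array([ 0.503, -0.164]), 'rms', np.float64(0.0024))
```

The tube has tilted −0.023 rad: the −y end is held up and the +y end hangs low, with all the force on the −y end. I'll look before going on.

Run:
```python
from h import *
S=cv2.INTER_CUBIC
a,P1=cloud('scene');b,P2=cloud('side');w,P3=cloud('wrist')
np.savez('t9.npz',a=a,b=b,w=w,P1=P1,P2=P2,P3=P3)
save('c9.png',np.vstack([cv2.resize(a[150:215,190:290],(800,330),interpolation=S),np.hstack([cv2.resize(b[125:205,245:325],(270,270),interpolation=S),cv2.resize(w[50:260,150:360],(270,270),interpolation=S),cv2.resize(a[165:195,195:225],(260,270),interpolation=S)])]))
```

```text
(no output)
```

View pics/c9.png

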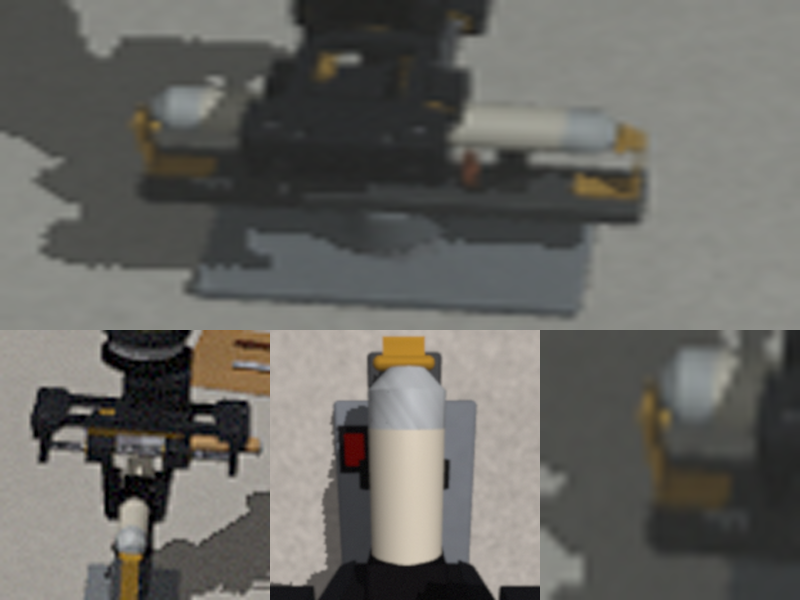

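Run:
```python
from h import *
z=np.load('t9.npz');c0=np.array([.5025,-.1676]);d=np.array([-.159,.987])
for n,im,P in(('scene',z['a'],z['P1']),('side',z['b'],z['P2']),('wrist',z['w'],z['P3'])):
    Q=np.nan_to_num(P.reshape(-1,3),nan=9);C=im.reshape(-1,3).astype(int)
    m=(abs(Q[:,0]-.503)<.04)&(abs(Q[:,1]+.168)<.12)&(Q[:,2]>.08)&(Q[:,2]<.14)&(C[:,0]>1.5*C[:,2])
    t=(Q[:,:2]-c0)@d;w=(Q[:,0]-c0[0])*.987+(Q[:,1]-c0[1])*.159
    for s in(1,-1):
        g=m&(t*s>.06)
        if g.any():
            o=np.argsort(-Q[g][:,2]);A=np.c_[t,w,Q[:,2]][g][o];
            print(n,s,g.sum());
            for lo in np.arange(.08,.135,.005):
                a=A[(A[:,2]>=lo)&(A[:,2]<lo+.005)]
                if len(a):print('  z',lo.round(3),len(a),'t',np.percentile(a[:,0],[0,50,100]).round(4),'w',a[:,1].mean().round(4))
    # tube end points (grey/white)
    m=(abs(w)<.014)&(abs(t)<.095)&(Q[:,2]>.105)&(Q[:,2]<.145)&(C.min(1)>60)&(C[:,0]-C[:,2]<45)
    for s in(1,-1):
        T=t[m&(t*s>.05)]; 
        if len(T):print('  tube end',s,len(T),np.sort(T*s)[-8:].round(4))
```

```text
scene 1 15
  z 0.08 1 t [0.0911 0.0911 0.0911] w 0.0079
  z 0.085 1 t [0.091 0.091 0.091] w 0.0092
  z 0.09 1 t [0.0908 0.0908 0.0908] w 0.0073
  z 0.095 1 t [0.0908 0.0908 0.0908] w 0.0083
  z 0.115 3 t [0.0845 0.0862 0.0892] w 0.0003
  z 0.12 8 t [0.0835 0.0865 0.09  ] w 0.0031
scene -1 18
  z 0.08 1 t [-0.0905 -0.0905 -0.0905] w 0.0025
  z 0.085 2 t [-0.0925 -0.0913 -0.09  ] w 0.0044
  z 0.09 1 t [-0.0917 -0.0917 -0.0917] w 0.0075
  z 0.095 2 t [-0.0914 -0.0914 -0.0914] w 0.0063
  z 0.1 1 t [-0.0913 -0.0913 -0.0913] w 0.0026
  z 0.105 2 t [-0.0932 -0.0926 -0.0919] w 0.0036
  z 0.11 2 t [-0.0928 -0.0927 -0.0926] w 0.0076
  z 0.115 3 t [-0.0928 -0.0926 -0.0893] w 0.0054
  z 0.12 4 t [-0.0929 -0.0872 -0.0851] w 0.0075
  tube end 1 89 [0.0858 0.089  0.0905 0.092  0.0924 0.0925 0.0929 0.0931]
  tube end -1 85 [0.0819 0.0833 0.0847 0.0849 0.085  0.0851 0.0854 0.0856]
side 1 74
  z 0.08 7 t [0.0903 0.0934 0.0971] w 0.0006
  z 0.085 7 t [0.0909 0.0932 0.0963] w -0.0
  z 0.09 9 t [0.0906 0.0937 0.0988] w 0.0003
  z 0.095 6 t [0.0905 0.0937 0.0983] w -0.0014
  z 0.1 9 t [0.0925 0.0949 0.0989] w 0.0027
  z 0.105 5 t [0.0928 0.0955 0.0985] w 0.0003
  z 0.11 10 t [0.0906 0.095  0.0994] w 0.0025
  z 0.115 21 t [0.077  0.0878 0.0963] w 0.0005
  tube end 1 84 [0.0841 0.0841 0.0844 0.0845 0.085  0.0861 0.0873 0.089 ]
  tube end -1 19 [0.0578 0.0602 0.0607 0.0622 0.0633 0.0635 0.0688 0.0688]
wrist 1 914
  z 0.115 674 t [0.0834 0.0898 0.0941] w -0.0
  z 0.12 240 t [0.0834 0.0861 0.0936] w -0.0002
  tube end 1 4760 [0.0846 0.0846 0.0846 0.0846 0.0846 0.0846 0.0846 0.0847]
  tube end -1 1 [0.0501]
```

The −y blade is bent out about 0.05 rad (t 90.5 to 92.8 mm going up), while the +y end has already passed its nose, and the tube is centred. So the −y end is simply lagging in its wedge. I'll continue down with a small levelling turn.

Call:
apply_moves(targets=[[-0.05, 0.1, 0, 0, 0, 0.01], [-0.05, 0.1, 0, 0, 0, 0.01], [0, 0, 0, 0, 0, 0]])

```text
clock: 12.15
eef_pos: [0.5037, -0.1671, 0.071]
orientation: [0.543, -0.533, 0.464, -0.454]
contact_force: [1.4, -1.1, 4.2]
grip_width: 0.309
```

Call:
apply_moves(targets=[[0, 0.1, 0, 0, 0, 0], [0, 0.1, 0, 0, 0, 0], [0, 0, 0, 0, 0, 0]])

```text
clock: 12.4
eef_pos: [0.5036, -0.1668, 0.069]
orientation: [0.543, -0.533, 0.464, -0.453]
contact_force: [2.1, -0.2, 2.8]
grip_width: 0.315
```

Run:
```python
from m import *
s=status.state();print(s['eef_pos'],s['contact_force'],s['ft_torque'])
for n in('wrist','scene'):
    im,P=cloud(n);print(n,tube(P,im,.106,.142))
```

```text
[ 0.50360133 -0.16675117  0.06898935] [ 2.10893592 -0.20910282  2.82016747] [-0.50399167 -0.33328826  0.10612303]
wrist (9666, 'x@y-.17,z,yaw,tilt', array([ 0.5034,  0.1211,  0.1627, -0.0638]), 'ends t', array([-0.0395,  0.0865]), 'mid', array([ 0.4996, -0.1469]), 'rms', np.float64(0.0014))
scene (282, 'x@y-.17,z,yaw,tilt', array([ 0.5039,  0.1228,  0.1628, -0.0605]), 'ends t', array([-0.0837,  0.0945]), 'mid', array([ 0.503 , -0.1647]), 'rms', np.float64(0.0024))
```

The −y end stays up at z≈0.1265 while the tube pivots in the pads, and the +y end is past its nose. The pads can't carry that moment. The tube is held by both clips, so I'll let go, regrip the round tube near its −y end (between saddle and clip) and press that end directly.

Call:
apply_moves(targets=[[0, 0, 0, 0, 0, 0], [0, 0, 0, 0, 0, 0], [0, 0, 0, 0, 0, 0], [0, 0, 0, 0, 0, 0], [0, 0, 0, 0, 0, 0]], jaw=5.5)

```text
clock: 12.92
eef_pos: [0.5028, -0.1664, 0.0687]
orientation: [0.543, -0.534, 0.464, -0.453]
contact_force: [0.2, -0.2, -0.1]
grip_width: 0.624
```

Run:
```python
from m import *
s=status.state();print(s['eef_pos'],s['contact_force'],s['grip_width'])
for n in('wrist','scene'):
    im,P=cloud(n);print(n,tube(P,im,.1,.145))
```

```text
[ 0.50283216 -0.1664304   0.06865178] [ 0.17495627 -0.20812347 -0.0621794 ] 0.6240484119474834
wrist (9662, 'x@y-.17,z,yaw,tilt', array([ 0.5035,  0.1222,  0.1632, -0.0751]), 'ends t', array([-0.0379,  0.0856]), 'mid', array([ 0.4996, -0.1465]), 'rms', np.float64(0.0031))
scene (282, 'x@y-.17,z,yaw,tilt', array([ 0.5042,  0.1245,  0.1603, -0.0734]), 'ends t', array([-0.0831,  0.0951]), 'mid', array([ 0.5032, -0.1641]), 'rms', np.float64(0.0032))
```

Call:
apply_moves(targets=[[0, -0.5, 0, 0, 0, 0], [0, -1, 0, 0, 0, 0], [0, -2, 0, 0, 0, 0], [0, -2, 0, 0, 0, 0], [0, -0.5, 0, 0, 0, 0], [0.1, 0, 0, 0, 0, -0.02], [1.5, 0, 0, 0, 0, 0], [2, 0, 0, 0, 0, 0], [1.7, 0, 0.05, 0, 0, 0], [1, 0, 0, 0, 0, 0], [0, 0, 0, 0, 0, 0], [0, 0, 0, 0, 0, 0]])

```text
clock: 14.02
eef_pos: [0.5135, -0.2294, 0.1283]
orientation: [-0.538, 0.538, -0.459, 0.458]
contact_force: [0.3, 0.2, 0.3]
grip_width: 0.628
```

Run:
```python
from m import *
s=status.state();print(s['eef_pos'],s['contact_force'],s['grip_width'])
c0=np.array([.5025,-.1676]);d=np.array([-.159,.987]);r=np.array(s['eef_pos'][:2])-c0;print('t',r@d,'w',r@[.987,.159])
for n in('wrist','scene','side'):
    im,P=cloud(n);print(n,tube(P,im,.1,.145))
    if n!='wrist':save(n+'10.png',cv2.resize(im[140:215,185:295] if n=='scene' else im[120:210,235:345],(800,545),interpolation=cv2.INTER_CUBIC))
```

```text
[ 0.51354026 -0.22935672  0.12830278] [0.27819496 0.19319639 0.28787894] 0.6275900348320372
t -0.0627092819859778 w 0.0010774166525625531
wrist (7440, 'x@y-.17,z,yaw,tilt', array([ 0.5033,  0.1227,  0.1626, -0.0756]), 'ends t', array([-0.0808,  0.069 ]), 'mid', array([ 0.5042, -0.1758]), 'rms', np.float64(0.0012))
scene (328, 'x@y-.17,z,yaw,tilt', array([ 0.5035,  0.1253,  0.159 , -0.0925]), 'ends t', array([-0.0858,  0.0946]), 'mid', array([ 0.5028, -0.1656]), 'rms', np.float64(0.0027))
side (213, 'x@y-.17,z,yaw,tilt', array([ 0.5041,  0.1221,  0.1582, -0.0818]), 'ends t', array([-0.0766,  0.0868]), 'mid', array([ 0.5033, -0.165 ]), 'rms', np.float64(0.0029))
```

Call:
apply_moves(targets=[[0, 1, 0, 0, 0, 0], [0, 1, 0, 0, 0, 0], [0, 1, 0, 0, 0, 0], [0, 1, 0, 0, 0, 0], [0, 0.6, 0, 0, 0, 0], [0, 0.4, 0, 0, 0, 0], [0, 0, 0, 0, 0, 0]])

```text
clock: 14.75
eef_pos: [0.5133, -0.2297, 0.0777]
orientation: [-0.538, 0.538, -0.459, 0.458]
contact_force: [0.6, -0.1, -0.2]
grip_width: 0.625
```

Call:
apply_moves(targets=[[0, 0, 0, 0, 0, 0], [0, 0, 0, 0, 0, 0], [0, 0, 0, 0, 0, 0], [0, 0, 0, 0, 0, 0], [0, 0, 0, 0, 0, 0], [0, 0, 0, 0, 0, 0], [0, 0, 0, 0, 0, 0], [0, 0, 0, 0, 0, 0]], jaw=1)

```text
clock: 15.42
eef_pos: [0.5144, -0.2301, 0.0792]
orientation: [0.538, -0.538, 0.458, -0.459]
contact_force: [-0.4, -1.1, 2.0]
grip_width: 0.284
```

Call:
apply_moves(targets=[[0, 0.1, 0, 0, 0, 0], [0, 0.1, 0, 0, 0, 0], [0, 0.1, 0, 0, 0, 0], [0, 0, 0, 0, 0, 0]])

```text
clock: 15.75
eef_pos: [0.5143, -0.229, 0.0759]
orientation: [0.539, -0.538, 0.459, -0.458]
contact_force: [0.3, 1.9, 2.7]
grip_width: 0.287
```

Call:
apply_moves(targets=[[0, 0.1, 0, 0, 0, 0], [0, 0.1, 0, 0, 0, 0], [0, 0, 0, 0, 0, 0]])

```text
clock: 16.0
eef_pos: [0.5142, -0.229, 0.0738]
orientation: [0.539, -0.538, 0.459, -0.458]
contact_force: [-0.3, 3.8, 2.3]
grip_width: 0.285
```

Call:
apply_moves(targets=[[0, 0.1, 0, 0, 0, 0], [0, 0.1, 0, 0, 0, 0], [0, 0, 0, 0, 0, 0]])

```text
clock: 16.25
eef_pos: [0.5132, -0.2285, 0.0711]
orientation: [0.538, -0.538, 0.46, -0.458]
contact_force: [0.5, 6.0, -2.1]
grip_width: 0.286
```

Run:
```python
from m import *
s=status.state();print(s['eef_pos'],s['contact_force'],s['ft_torque'],s['grip_width'])
for n in('wrist','scene'):
    im,P=cloud(n);print(n,tube(P,im,.1,.145))
```

```text
[ 0.51316155 -0.22852015  0.07111895] [ 0.50215475  5.95679092 -2.13601615] [1.0864987  0.09721956 0.01411283] 0.2861251113037908
wrist (10115, 'x@y-.17,z,yaw,tilt', array([ 0.5029,  0.1135,  0.1637, -0.0951]), 'ends t', array([-0.0683,  0.0549]), 'mid', array([ 0.504 , -0.1766]), 'rms', np.float64(0.0014))
scene (268, 'x@y-.17,z,yaw,tilt', array([ 0.5031,  0.1161,  0.1672, -0.1034]), 'ends t', array([-0.0387,  0.093 ]), 'mid', array([ 0.4986, -0.1432]), 'rms', np.float64(0.0023))
```

The +y end has snapped home: the axis over the +y saddle is 0.109, as expected. The −y end is past its wedge with its flat end against the nose. Continue down.

Call:
apply_moves(targets=[[0, 0.1, 0, 0, 0, 0], [0, 0.1, 0, 0, 0, 0], [0, 0, 0, 0, 0, 0]])

```text
clock: 16.6
eef_pos: [0.5132, -0.2285, 0.0691]
orientation: [0.538, -0.538, 0.46, -0.458]
contact_force: [-0.7, 5.6, -1.4]
grip_width: 0.282
```

Call:
apply_moves(targets=[[0, 0.1, 0, 0, 0, 0], [0, 0.1, 0, 0, 0, 0], [0, 0, 0, 0, 0, 0]])

```text
clock: 16.85
eef_pos: [0.5134, -0.2288, 0.0673]
orientation: [0.538, -0.538, 0.459, -0.458]
contact_force: [-0.8, 5.2, 0.4]
grip_width: 0.287
```

Call:
apply_moves(targets=[[0, 0.1, 0, 0, 0, 0], [0, 0.1, 0, 0, 0, 0], [0, 0, 0, 0, 0, 0]])

```text
clock: 17.1
eef_pos: [0.5135, -0.229, 0.0655]
orientation: [0.538, -0.538, 0.459, -0.458]
contact_force: [-0.6, 4.4, 1.0]
grip_width: 0.285
```

Run:
```python
from m import *
s=status.state();print(s['eef_pos'],s['contact_force'],s['ft_torque'],s['grip_width'])
for n in('wrist','scene'):
    im,P=cloud(n);print(n,tube(P,im,.095,.145))
```

```text
[ 0.51348564 -0.22899095  0.06547195] [-0.55640735  4.44816305  1.04527806] [1.26197544 0.19076997 0.01421252] 0.2849477428027177
wrist (10180, 'x@y-.17,z,yaw,tilt', array([ 0.5031,  0.1106,  0.1636, -0.0499]), 'ends t', array([-0.0692,  0.053 ]), 'mid', array([ 0.5044, -0.178 ]), 'rms', np.float64(0.0013))
scene (268, 'x@y-.17,z,yaw,tilt', array([ 0.5033,  0.1133,  0.1619, -0.0544]), 'ends t', array([-0.0414,  0.093 ]), 'mid', array([ 0.4992, -0.1445]), 'rms', np.float64(0.0022))
```

Call:
apply_moves(targets=[[0, 0.1, 0, 0, 0, 0], [0, 0.1, 0, 0, 0, 0], [0, 0, 0, 0, 0, 0]])

```text
clock: 17.45
eef_pos: [0.5137, -0.2293, 0.0637]
orientation: [0.538, -0.538, 0.459, -0.458]
contact_force: [-0.9, 5.0, 1.4]
grip_width: 0.28
```

Call:
apply_moves(targets=[[0, 0.1, 0, 0, 0, 0], [0, 0, 0, 0, 0, 0]])

```text
clock: 17.62
eef_pos: [0.5137, -0.2295, 0.0627]
orientation: [0.538, -0.538, 0.459, -0.458]
contact_force: [-0.3, 6.0, 1.4]
grip_width: 0.291
```

Call:
apply_moves(targets=[[0, 0.1, 0, 0, 0, 0], [0, 0, 0, 0, 0, 0]])

```text
clock: 17.78
eef_pos: [0.5135, -0.2297, 0.0613]
orientation: [-0.538, 0.538, -0.459, 0.458]
contact_force: [-0.3, 3.7, -4.1]
grip_width: 0.292
```

Run:
```python
from m import *
s=status.state();print(s['eef_pos'],s['contact_force'],s['ft_torque'],s['grip_width'])
for n in('wrist','scene'):
    im,P=cloud(n);print(n,tube(P,im,.095,.145))
```

```text
[ 0.51349298 -0.22966327  0.06131088] [-0.29713874  3.66256091 -4.14746482] [1.12786493 0.07913053 0.00851968] 0.29153092616262055
wrist (10331, 'x@y-.17,z,yaw,tilt', array([ 0.5031,  0.1087,  0.1623, -0.0121]), 'ends t', array([-0.072 ,  0.0516]), 'mid', array([ 0.5047, -0.1801]), 'rms', np.float64(0.0017))
scene (265, 'x@y-.17,z,yaw,tilt', array([ 0.5031,  0.1114,  0.1621, -0.0176]), 'ends t', array([-0.042 ,  0.0929]), 'mid', array([ 0.4989, -0.1449]), 'rms', np.float64(0.0022))
```

The −y nose is now pulling the tube down (Fz −4 N). One more millimetre, in half steps.

Call:
apply_moves(targets=[[0, 0.05, 0, 0, 0, 0], [0, 0.05, 0, 0, 0, 0], [0, 0, 0, 0, 0, 0]])

```text
clock: 18.13
eef_pos: [0.5135, -0.2298, 0.0607]
orientation: [-0.538, 0.538, -0.459, 0.458]
contact_force: [-1.7, 5.9, -2.2]
grip_width: 0.285
```

Call:
apply_moves(targets=[[0, 0.05, 0, 0, 0, 0], [0, 0, 0, 0, 0, 0]])

```text
clock: 18.3
eef_pos: [0.5137, -0.2299, 0.0603]
orientation: [-0.538, 0.538, -0.459, 0.458]
contact_force: [-0.8, 4.9, -2.1]
grip_width: 0.284
```

Run:
```python
from m import *
s=status.state();print(s['eef_pos'],s['contact_force'],s['ft_torque'],s['grip_width'])
for n in('wrist','scene'):
    im,P=cloud(n);print(n,tube(P,im,.095,.145))
```

```text
[ 0.51367322 -0.22988668  0.06034398] [-0.78085711  4.90193534 -2.14258717] [1.16300494 0.31901647 0.05392171] 0.28419143792726276
wrist (10317, 'x@y-.17,z,yaw,tilt', array([ 0.5031,  0.1082,  0.1632, -0.0036]), 'ends t', array([-0.0722,  0.0513]), 'mid', array([ 0.5048, -0.1803]), 'rms', np.float64(0.0018))
scene (262, 'x@y-.17,z,yaw,tilt', array([5.032e-01, 1.104e-01, 1.597e-01, 1.000e-04]), 'ends t', array([-0.0418,  0.093 ]), 'mid', array([ 0.4991, -0.1447]), 'rms', np.float64(0.0022))
```

It's level. Release, back away upward and check.

Call:
apply_moves(targets=[[0, 0, 0, 0, 0, 0], [0, 0, 0, 0, 0, 0], [0, 0, 0, 0, 0, 0], [0, 0, 0, 0, 0, 0], [0, 0, 0, 0, 0, 0]], jaw=5.5)

```text
clock: 18.82
eef_pos: [0.5144, -0.2309, 0.0607]
orientation: [-0.538, 0.538, -0.458, 0.459]
contact_force: [0.1, 0.1, 0.6]
grip_width: 0.615
```

Call:
apply_moves(targets=[[0, -0.5, 0, 0, 0, 0], [0, -1.5, 0, 0, 0, 0], [0, -2.5, 0, 0, 0, 0], [0, -3, 0, 0, 0, 0], [0, -3, 0, 0, 0, 0], [0, -2, 0, 0, 0, 0], [-1.5, 0, -1, 0, 0, 0], [-3, 0, -2, 0, 0, 0], [-3, 0, -2, 0, 0, 0], [-3, 0, -2, 0, 0, 0], [-2, 0, -2, 0, 0, 0], [0, 0, 0, 0, 0, 0]])

```text
clock: 19.82
eef_pos: [0.3994, -0.1177, 0.1857]
orientation: [-0.538, 0.541, -0.459, 0.456]
contact_force: [-1.3, 0.5, 0.7]
grip_width: 0.624
```

Run:
```python
from m import *
s=status.state();print(s['eef_pos'],s['grip_width'],s['clock'])
A=[]
for n in('scene','side','wrist'):
    im,P=cloud(n);np.savez(n+'11.npz',im=im,P=P);print(n,tube(P,im,.09,.14));A.append(im)
    Q=np.nan_to_num(P.reshape(-1,3),nan=9);C=im.reshape(-1,3).astype(int)
    m=(abs(Q[:,0]-.503)<.06)&(abs(Q[:,1]+.168)<.12)&(Q[:,2]>.008)&(Q[:,2]<.016)&(abs(C[:,0]-C[:,2])<25)
    if m.sum()>20:print(' foot',m.sum(),cv2.minAreaRect((Q[m][:,:2]*1000).astype(np.float32)))
S=cv2.INTER_CUBIC
save('c11.png',np.vstack([cv2.resize(A[0][150:215,190:290],(800,340),interpolation=S),np.hstack([cv2.resize(A[1][130:230,250:350],(260,260),interpolation=S),cv2.resize(A[2],(347,260)),np.zeros((260,193,3),np.uint8)])]))
```

```text
[ 0.39942632 -0.11766375  0.18571419] 0.6240981692651278 19.8167
scene (393, 'x@y-.17,z,yaw,tilt', array([0.5035, 0.1105, 0.1642, 0.0043]), 'ends t', array([-0.0888,  0.0931]), 'mid', array([ 0.5032, -0.1679]), 'rms', np.float64(0.0022))
 foot 647 ((513.6498413085938, -147.038818359375), (72.39347076416016, 187.93202209472656), 7.786777019500732)
side (179, 'x@y-.17,z,yaw,tilt', array([0.5037, 0.1073, 0.1537, 0.001 ]), 'ends t', array([-0.0751,  0.0905]), 'mid', array([ 0.5025, -0.1624]), 'rms', np.float64(0.0017))
 foot 526 ((502.5892639160156, -163.97190856933594), (89.54293060302734, 154.97747802734375), 9.066949844360352)
wrist (1930, 'x@y-.17,z,yaw,tilt', array([0.4948, 0.1301, 0.1077, 0.0068]), 'ends t', array([-0.088 ,  0.0821]), 'mid', array([ 0.4951, -0.1729]), 'rms', np.float64(0.0044))
 foot 2552 ((476.9645690917969, -170.52886962890625), (39.742515563964844, 148.1005096435547), 9.23637580871582)
```

View pics/c11.png

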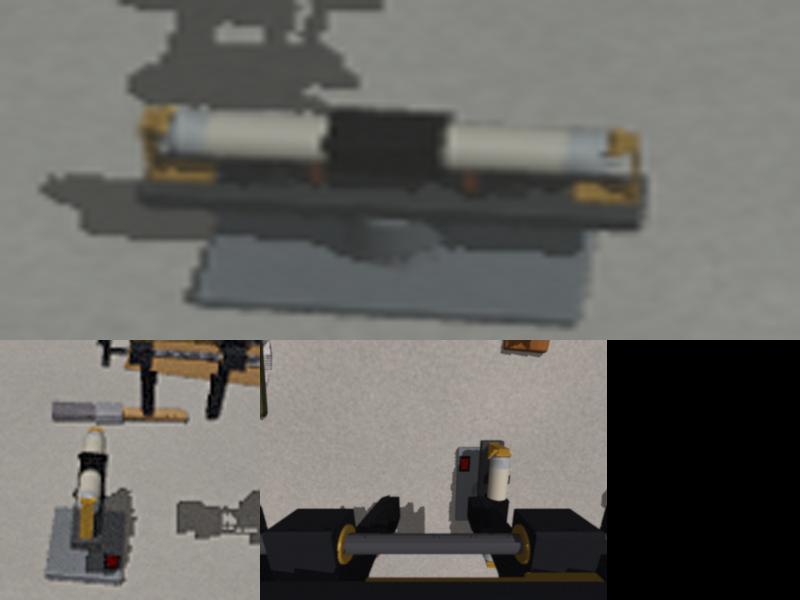

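The last view shows the tube level, with both brass noses over its end caps at (155,115) and (625,140), and the gripper clear. In the scene camera the tube centre is (0.5032,−0.1679), against (0.5036,−0.1682) for the lamp. Handing in.

Run:
```python
from h import *
print(manip.hand_in(),status.state()['clock'])
```

```text
the job is handed in; nothing more can be done
the job is handed in; nothing more can be done
```

The tube is back in the lamp, released and level, with both clips over its ends. I handed in at about 20 s; no verdict was reported.

**How it went in:** I lifted the tube off the rest, held it over the clips and pressed down. The +y end went past its clip first and the tube pivoted in the pads. I let go while the clips held it, regripped near the −y end and pressed that end down until it snapped in. The highest force I read at the end of a move was about 8 N.

**Last checks:**
- **Position:** in the scene camera the tube's centre is within 1 mm of the lamp's. Yaw was 0.164 rad there and 0.154 rad in the side camera, against about 0.160 for the lamp.
- **Level and height:** tilt is 0.004 rad or less. The axis is at about z = 0.108 to 0.109, which puts the lamp's lift at about 18 mm.
- **Other objects:** I kept clear of the jar, weight and brush, but did not re-measure them.

**What failed or disagreed:**
- **Missed grasp:** my first grasp closed just above the tube without touching it. The fingertips sit about 34 mm higher than the reported TCP, so I corrected for that.
- **Final wrist reading:** after I backed off, the wrist camera's tube fit was poor and gave an axis of z = 0.130. Fingers and part of the lamp were in view, so I ignored it.
- **Contact pins:** I could not read them directly. That they are pushed in is inferred from the tube's height and level.

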